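# Collar on, then raise and hold the camera monopod on the entry shelf

## Task

Get the camera monopod on the entry shelf ready: slide its loose lock collar over the column's head and lower it, without letting it drop, until it sits flat on the tube's shoulder, and let go of it. Then squeeze in the release button on the side of the head, pull the column straight up past the first stop to the second stop, and finish while still holding it there with the button squeezed in, so that I can tighten the collar. Leave the other things on the shelf where they are.

Things in the scene. Friction and masses are not known exactly. Their poses are not given: they have to be found in the camera images.
- monopod: Upright camera monopod screwed to the shelf (cannot move): black foot 76 mm across, black tube 36 mm across, at its top an aluminium shoulder 44 mm across, then a black guide neck 31 mm across, 16 mm high, top edge bevelled 2 mm, that the collar fits round. Origin on the axis at the shelf surface; z up; x points to the side of the head's button. The sliding column keeps this axis and heading.
- shoulder (a point): Centre of the shoulder's flat top, on the monopod's axis, 150 mm above the shelf: the collar's underside rests here. Axes as the monopod's.
- head (a point): On the axis of the column's squared black head at button height; rises with the column; monopod's axes. Head 18 mm wide along x (the faces to pinch), 24 mm along y; column down, its flat sides run 24 to 50 mm above the shoulder, this point 39 mm above it, and a camera plate (16 x 22 mm) with a 6 mm stud tops it, ending 57 mm above the shoulder. Below the head: bare tube 22 mm across.
- button_face (a point): Centre of the outer face of the release button: aluminium, round, 11 mm across, on the head's +x face, as high as head. Unpressed it stands 5.5 mm proud (14.5 mm from the axis); it presses in towards -x until 1 mm proud. Nothing of head or button reaches more than 16 mm from the axis.
- button (a joint): Travel of the button: 0 out, 0.0045 m fully in. Spring, 2.4 N to start, 6 N fully in. It draws a lock pin from the tube wall: the column slides while the button is over 2.5 mm in; let go, the pin springs out and catches at the next hole. Gripping the head across its x faces squeezes the button in; across y it does not.
- column (a joint): Height of the column: 0 fully down, locked by the pin; 0.055 m first stop (pin hole); 0.110 m second stop (pin hole and hard end of travel). With the button in it slides with about 1.5 N of friction plus 2.4 N of weight and passes the first stop without a catch.
- collar: Loose knurled aluminium lock collar lying flat on the shelf: ring 50 mm outside, bore 34 mm (1.5 mm play all round on the neck), 20 mm high, about 90 g. Origin at the centre of its underside, z along the bore. A thumbscrew (knob 14 mm across, at mid height) sticks out along +x to 41 mm from the centre; grip it across +y and -y. Its heading on the monopod does not matter.
- ring_dish: Bystander: white porcelain ring dish, 92 mm across, 22 mm high. Origin under its centre.
- bike_light: Bystander: red aluminium bike light, barrel 32 mm across and 60 mm long on a rubber foot, 43 mm high. Origin under its centre.
- note_holder: Bystander: chrome note holder, round base 56 mm across, stem and spring clip with a card, 117 mm high. Origin under its base.
- tip_cap: Bystander: closed black plastic umbrella tip cap, 26 mm across the foot, 36 mm high. Origin under its centre.
There are look-alikes about, which are no part of the job. Of the things like the collar, leave any that is orange or pink; of the rest the smaller one is meant.

How it is judged (in metres and radians):
On the way, in this order (a step that is already met when the one before it is completed fails the run):
1. the collar sits flat on the shoulder, let go, with the column still down (z of collar in the frame of shoulder between -0.003 and 0.003 m and horizontal distance between collar and shoulder below 0.004 m and angle between collar's own z axis and vertical below 0.06 rad and contact force between the fingers and collar below 0.3 N and value of joint column below 0.008 m), for 0.2 s.
2. the button is squeezed in while the column is still down (value of joint button above 0.0028 m and value of joint column below 0.02 m and contact force between the fingers and monopod above 3 N), for 0.1 s.
3. the column is at the second stop (value of joint column above 0.105 m), for 0.1 s.
At the end, for the whole second after the job is handed in: Fingers hold the head (over 5 N) with the button over 2.8 mm in, so the lock pin carries nothing; the column is still, within 5 mm of its second stop; the collar lies flat on the shoulder (underside within 3 mm, centre within 4 mm of the axis, tilt under 0.06 rad) (value of joint column above 0.105 m and value of joint button above 0.0028 m and contact force between the fingers and monopod above 5 N and velocity of joint column between -0.01 and 0.01 m/s and z of collar in the frame of shoulder between -0.003 and 0.003 m and horizontal distance between collar and shoulder below 0.004 m and angle between collar's own z axis and vertical below 0.06 rad); the arm keeps its last pose, push and grip.
It fails at once if the collar is dropped (falls free faster than 0.7 m/s, some 25 mm) (linear speed of collar above 0.7 m/s and contact force between the fingers and collar below 0.1 N).
It fails at once if the ring dish is moved more than 30 mm (distance of ring_dish from where it was at the start of the episode above 0.03 m).
It fails at once if the bike light is moved more than 30 mm (distance of bike_light from where it was at the start of the episode above 0.03 m).
It fails at once if the note holder is moved more than 30 mm (distance of note_holder from where it was at the start of the episode above 0.03 m).
It fails at once if the tip cap is moved more than 30 mm (distance of tip_cap from where it was at the start of the episode above 0.03 m).
It also fails if it takes over 64 s, if anything falls off the work surface, if the arm or the gripper's body presses on something with over 40 N, if the wrist force passes 120 N, or if a joint passes its speed limit or range.

## Robot

A 6-joint arm with a two-finger parallel gripper is mounted at the origin on the work surface. World frame = base frame: x ahead of the robot, y to its left, z up, the work surface at z = 0. Lengths are in m, angles in degrees, forces in N, time in s.
With the tool pointing down it reaches from about 0.4 to 0.825 m from the base axis. Payload 7 kg.
Tool frame: the origin (TCP) lies between the finger pads; the fingertips stand 19 mm ahead of it and the grasp point (between the pads) is the TCP; z points along the fingers, y is the line along which they close (so a half turn about z gives the same grasp; the last joint's range is limited). The gripper opens to 88 mm and grips with 3 to 60 N. Pads are 19 mm wide; open, the fingers measure 130 mm over their backs; the gripper's body (78 mm by 193 mm) begins 47 mm behind the grasp point.
Start: joints at [81.996, 20.546, 0.682, 0, -70.136, -16.507], TCP at [0.28, 0.614, 0.246] pointing down, gripper open.
Joint ranges: [-176.03, 176.03], [-82.01, 121.73], [-58.28, 71.71], [-173.87, 95.51], [-174.79, -0.11], [-173.66, 173.66]. Speed limits (degrees/s): [136.94, 136.94, 172.46, 180, 180, 180].

## Interface

Orientations are given as [roll, pitch, yaw] about the fixed x, y, z axes, in that order (R = Rz(yaw) Ry(pitch) Rx(roll)).
In Python, from plant import r gives the robot as it stands. The module is installed in compiled form; this text tells all that it offers.
- The arm moves only by the shell command python3 -m pendant 'ROWS' [OPENING] [FORCE]. ROWS is JSON, a list of rows, each a list of 6 numbers: the shift along the tool's x, y, z in mm, then the turn, a rotation vector about the tool's x, y, z in rad. In form: [[tx, ty, tz, wx, wy, wz], ...]. A call has 1 to 20 rows; each row is the pose to reach, as a shift and turn from the pose commanded when the call began, along the tool's axes at that moment; what a row does not reach only later rows make up. A row lasts 1/8 s, in which the tool goes at most 62.5 mm and 10.7 degrees, less where a joint would pass 70% of its speed; a pose out of reach is approached as far as the arm can. A call with a gripper value outside its range is refused whole. OPENING is the finger opening in mm, from 0 to 87.6, set as the call begins (- or left out, the last holds). The fingers move at their own pace and stop on an object; FORCE is the grip in N (left out, the last holds). Time passes only in rows, so rows that repeat a pose let the fingers close. It gives the time, the measured TCP pose, the force, the opening and the grip force at its end, in the units of the state.
- r.get_state(): the state, without advancing time (a new reading comes with each control period).
- r.capture(name): name is "scene" or "top"; returns the picture (400x640x3 uint8, red, green, blue); there is no depth.
- r.camera_params(name): a dict with "mtx" (3x3 intrinsics, pixels), "rvec" (rotation vector, rad) and "tvec" (3), from world to camera coordinates, as OpenCV has them. Camera axes: x right, y down, z forward; pixel columns grow to the right and rows downward; lengths in m; the calibration is good to about 2 mm. A picture is of the moment at which its call begins. camera_params takes no time and is no camera call.
- r.close_job(): hands the job in; it is judged then, once.
The state is a dict: "time_s": time; "joints": joint angles; "qd": joint speeds; "joint_torque": joint torques, N m; "tcp_pos": TCP position; "eef_rot": TCP orientation; "contact_force": force on the tool from outside, world axes, zero at the start; "moment": the same for the moment, N m; "gripper_width": finger opening in m; "gripper_force": force on a finger pad.
Only numpy, scipy, OpenCV 4.12 (cv2) and the standard library are available. Lean on these libraries where they do the work, as an engineer would, in place of code of your own. Each camera call takes 0.05 s, during which the arm holds its last target. There are 200 camera calls.

## Working session

There is one attempt and no reset: what is moved stays moved. The work goes in short steps, Python scripts to look and compute and a shell command to move; the robot and the scene stay as the last step left them, time stands still between calls to the robot, and variables do not carry over. Pictures are saved under pics/ and viewed, at most 10 in all, crops included, and the job is handed in when it is done.

```bash
mkdir -p pics; python3 - <<'E'
from plant import r
import cv2,numpy as np
s=r.get_state();print(s)
for n in("scene","top"):
    p=r.camera_params(n);print(n,p)
    R=cv2.Rodrigues(np.array(p['rvec']))[0];print(-R.T@np.array(p['tvec']).ravel())
    im=r.capture(n);cv2.imwrite(f"pics/{n}0.png",im[:,:,::-1])
E
```

```text
{'time_s': 0.0, 'joints': array([ 8.19943772e+01,  2.05912967e+01,  6.32312617e-01, -1.87879990e-02,
       -7.01351489e+01, -1.65059754e+01]), 'qd': array([ 0.07357215, -0.02964416, -0.01619093,  0.0010738 ,  0.12871296,
       -0.01816291]), 'joint_torque': array([ 2.62803725e-03, -5.82729685e+01,  2.93050289e+01,  6.99738890e+00,
        6.93943395e-03, -1.58527764e-04]), 'tcp_pos': array([0.27989084, 0.6137266 , 0.24461731]), 'eef_rot': array([ 1.79904728e+02, -9.81311741e-03, -2.45179888e+01]), 'contact_force': array([-0.55989506,  0.08629049,  0.71568706]), 'moment': array([ 0.03011523, -0.01451883,  0.00235824]), 'gripper_force': 0.0, 'gripper_width': 0.08767595103735597}
scene {'mtx': array([[368.45065846,   0.        , 319.10833869],
       [  0.        , 368.45065846, 201.51113109],
       [  0.        ,   0.        ,   1.        ]]), 'rvec': array([ 2.52913689,  0.60256457, -0.18320336]), 'tvec': array([-0.50671272, -0.12697975,  1.12523808])}
[ 0.77556114 -0.38986311  0.88631487]
top {'mtx': array([[491.30453894,   0.        , 318.50363676],
       [  0.        , 491.30453894, 196.61224131],
       [  0.        ,   0.        ,   1.        ]]), 'rvec': array([ 2.06580044, -2.14636975,  0.22734594]), 'tvec': array([0.02222414, 0.5791293 , 1.19929617])}
[0.30847398 0.00343585 1.29577311]
```

View pics/scene0.png

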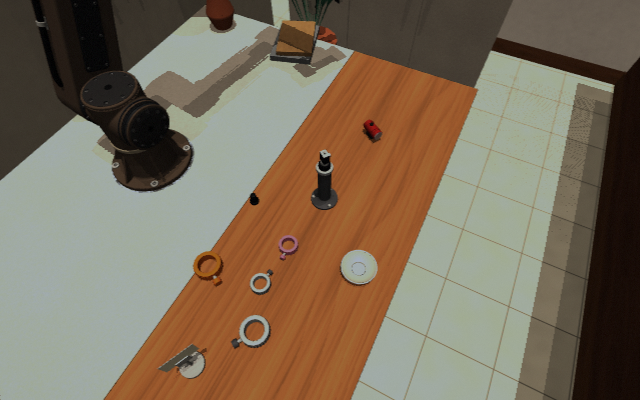

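View pics/top0.png

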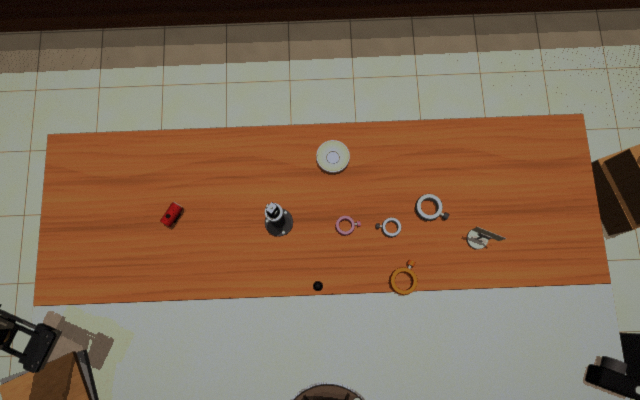

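The target is the small grey collar, at scene (260,283) and top (391,227), with its screw at top (378,226). The monopod stands at top (278,222). I'll enlarge these.

```bash
cat > h.py <<'E'
import cv2,numpy as np
from plant import r
def cam(n):
    p=r.camera_params(n);R=cv2.Rodrigues(np.array(p['rvec']))[0];return p['mtx'],R,np.array(p['tvec']).ravel(),p
def ray(n,u,v,z):
    K,R,t,_=cam(n);c=-R.T@t;d=R.T@np.linalg.inv(K)@[u,v,1];return c+d*(z-c[2])/d[2]
def proj(n,P):
    K,R,t,p=cam(n);return cv2.projectPoints(np.array(P,float).reshape(-1,1,3),p['rvec'],p['tvec'],K,None)[0].reshape(-1,2)
def crop(im,x,y,w,h,k):return cv2.resize(im[y:y+h,x:x+w],None,fx=k,fy=k,interpolation=cv2.INTER_CUBIC)
E
python3 - <<'E'
import cv2,numpy as np
from h import *
a=cv2.imread('pics/top0.png');b=cv2.imread('pics/scene0.png')
A=crop(a,365,205,50,36,8);B=crop(a,250,195,50,36,8)
C=crop(b,240,262,50,36,8);D=crop(b,300,145,50,72,8)
o=np.zeros((576,800,3),np.uint8)
o[:288,:400]=A;o[288:,:400]=B;o[:,400:]=D
cv2.imwrite('pics/c1.png',o);cv2.imwrite('pics/c2.png',C)
E
```

```text
(no output)
```

View pics/c1.png

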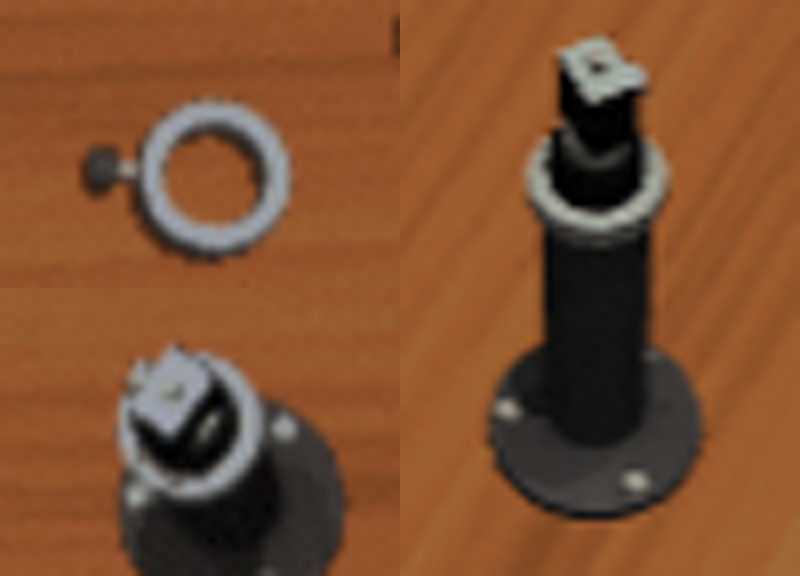

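View pics/c2.png

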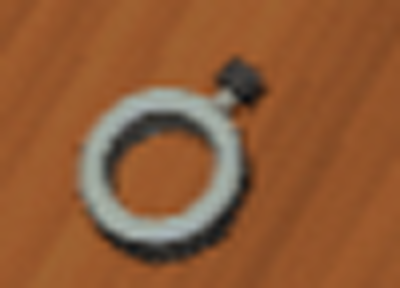

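```bash
python3 - <<'E'
from h import *
def f(ox,oy,x,y):return ox+(x+.5)/8-.5,oy+(y+.5)/8-.5
p=lambda t,v:print(t,np.round(v,4))
p('collar top',ray('top',*f(365,205,215,175),.02));p('knob top',ray('top',*f(365,205,101,169),.012))
p('collar sc',ray('scene',*f(240,262,162,165),.02));p('knob sc',ray('scene',*f(240,262,241,82),.012))
p('shoulder top',ray('top',*f(250,195,191,137),.15));p('foot',ray('top',*f(250,195,232,208),.006))
p('shoulder sc',ray('scene',*f(300,145,197,181),.15));p('foot sc',ray('scene',*f(300,145,195,426),.006))
p('plate top',ray('top',*f(250,195,175,102),.202))
for c in [(-35-0,0)]:pass
for q in [(175,57),(215,84),(175,147),(135,117)]:p('pc top',ray('top',*f(250,195,*q),.202)[:2])
for q in [(160,52),(207,38),(250,72),(200,102)]:p('pc sc',ray('scene',*f(300,145,*q),.202)[:2])
p('button',ray('top',*f(250,195,136,87),.191)[:2])
E
```

```text
collar top [ 0.5016 -0.1881  0.02  ]
knob top [ 0.5062 -0.1519  0.012 ]
collar sc [ 0.5019 -0.1876  0.02  ]
knob sc [ 0.5072 -0.1517  0.012 ]
shoulder top [0.528  0.1085 0.15  ]
foot [0.531  0.1086 0.006 ]
shoulder sc [0.5295 0.1075 0.15  ]
foot sc [0.529  0.1079 0.006 ]
plate top [0.5283 0.1081 0.202 ]
pc top [0.5413 0.1079]
pc top [0.5331 0.0967]
pc top [0.5153 0.1084]
pc top [0.5244 0.1195]
pc sc [0.5156 0.1103]
pc sc [0.5258 0.1213]
pc sc [0.543  0.1154]
pc sc [0.5347 0.0987]
button [0.5353 0.1203]
```

```bash
cat >> h.py <<'E'
from scipy.spatial.transform import Rotation as Ro
def go(fr,to):
    "from/to (x,y,z,yaw) tool-down -> row mm, rad"
    A=Ro.from_euler('xyz',[180,0,fr[3]],True);B=Ro.from_euler('xyz',[180,0,to[3]],True)
    print(np.round(A.inv().apply((np.array(to[:3])-fr[:3])*1000),1),np.round((A.inv()*B).as_rotvec(),4))
E
python3 -c "
from h import *
go((.28,.614,.246,-24.518),(.5017,-.188,.246,-98))"
```

```text
[534.5 637.7   0. ] [ 0.     -0.      1.2825]
```

```bash
python3 -m pendant '[[534.5,637.7,0,0,0,1.2825],[534.5,637.7,0,0,0,1.2825],[534.5,637.7,0,0,0,1.2825],[534.5,637.7,0,0,0,1.2825],[534.5,637.7,0,0,0,1.2825],[534.5,637.7,0,0,0,1.2825],[534.5,637.7,0,0,0,1.2825],[534.5,637.7,0,0,0,1.2825],[534.5,637.7,0,0,0,1.2825],[534.5,637.7,0,0,0,1.2825],[534.5,637.7,0,0,0,1.2825],[534.5,637.7,0,0,0,1.2825],[534.5,637.7,0,0,0,1.2825],[534.5,637.7,0,0,0,1.2825],[534.5,637.7,0,0,0,1.2825],[534.5,637.7,0,0,0,1.2825],[534.5,637.7,0,0,0,1.2825],[534.5,637.7,0,0,0,1.2825],[534.5,637.7,0,0,0,1.2825]]' 87 20
```

```text
time_s: 2.48
tcp_pos: [0.5019, -0.1873, 0.2458]
eef_rot: [-180.0, 0.0, -97.9]
contact_force: [-0.6, 0.2, -0.2]
gripper_width: 0.0874
gripper_force: 0.0
```

```bash
python3 -m pendant '[[0,0,60,0,0,0],[0,0,120,0,0,0],[0,0,170,0,0,0],[0,0,200,0,0,0],[0,0,215,0,0,0],[0,0,223,0,0,0],[0,0,223,0,0,0],[0,0,223,0,0,0]]' && python3 -m pendant '[[0,0,0,0,0,0],[0,0,0,0,0,0],[0,0,0,0,0,0],[0,0,0,0,0,0],[0,0,0,0,0,0],[0,0,0,0,0,0],[0,0,0,0,0,0],[0,0,0,0,0,0]]' 40 20
```

```text
time_s: 3.48
tcp_pos: [0.5027, -0.1879, 0.0237]
eef_rot: [-179.9, 0.0, -98.0]
contact_force: [0.4, -0.9, -0.2]
gripper_width: 0.0868
gripper_force: 0.0
time_s: 4.47
tcp_pos: [0.5019, -0.1878, 0.0226]
eef_rot: [-180.0, -0.0, -98.0]
contact_force: [0.4, -0.1, 1.9]
gripper_width: 0.0499
gripper_force: 20.0
```

```bash
python3 -m pendant '[[0,0,-20,0,0,0],[0,0,-70,0,0,0],[0,0,-130,0,0,0],[0,0,-190,0,0,0],[0,0,-235,0,0,0],[0,0,-235,0,0,0],[0,0,-235,0,0,0]]'; python3 -c "
from h import *
go((.5017,-.188,.258,-98),(.529,.108,.258,-32))"
```

```text
time_s: 5.35
tcp_pos: [0.5011, -0.1876, 0.2567]
eef_rot: [179.9, 0.0, -98.0]
contact_force: [-0.5, -0.2, -0.9]
gripper_width: 0.05
gripper_force: 20.0
[-296.9   14.2    0. ] [-0.      0.     -1.1519]
```

```bash
python3 -m pendant '[[-40,1.9,0,0,0,-0.16],[-82,3.9,0,0,0,-0.32],[-124,5.9,0,0,0,-0.48],[-166,7.9,0,0,0,-0.64],[-208,9.9,0,0,0,-0.8],[-250,12,0,0,0,-0.96],[-285,13.6,0,0,0,-1.1],[-296.9,14.2,0,0,0,-1.152],[-296.9,14.2,0,0,0,-1.152],[-296.9,14.2,0,0,0,-1.152],[-296.9,14.2,0,0,0,-1.152]]'; python3 - <<'E'
from h import *
a=r.capture('top')[:,:,::-1];b=r.capture('scene')[:,:,::-1]
cv2.imwrite('pics/top1.png',a);cv2.imwrite('pics/scene1.png',b)
o=np.hstack([crop(a,245,175,50,70,8),crop(b,295,120,50,70,8)])
cv2.imwrite('pics/c3.png',o)
print(proj('top',[[.529,.108,.258]]),proj('scene',[[.529,.108,.258]]))
E
```

```text
time_s: 6.72
tcp_pos: [0.5289, 0.1072, 0.2575]
eef_rot: [180.0, 0.0, -32.1]
contact_force: [-0.1, -0.2, -0.8]
gripper_width: 0.0497
gripper_force: 20.0
[[268.92154452 201.9676653 ]] [[324.21751665 137.8255996 ]]
```

View pics/c3.png

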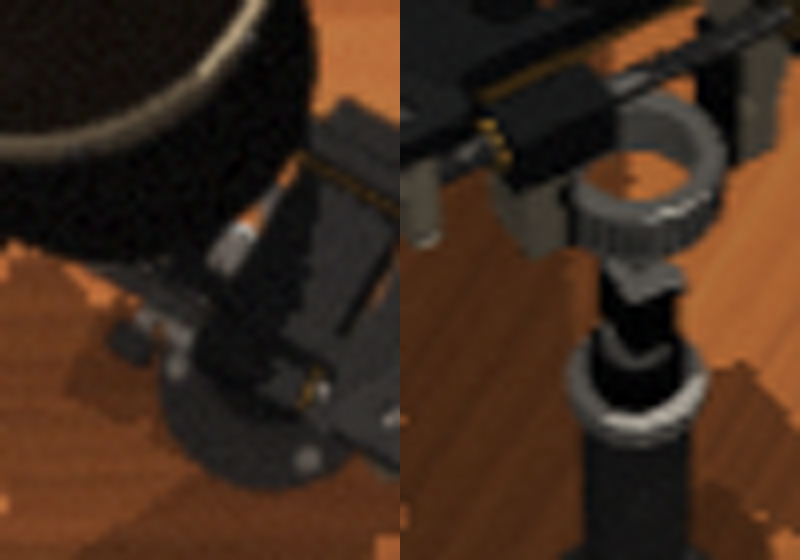

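The collar hangs over the column: its top face is centred near crop (649,157), and the shoulder near (637,381). I'll compare the two in world coordinates.

```bash
python3 - <<'E'
from h import *
def f(ox,oy,x,y):return ox+(x+.5)/8-.5,oy+(y+.5)/8-.5
print(ray('scene',*f(295,120,249,157),.2545),ray('scene',*f(295,120,237.5,381),.15),ray('scene',*f(295,120,249,157),.2545)-[.529,.108,.2545])
# predicted outlines overlay
b=cv2.imread('pics/scene1.png');k=8;c=crop(b,295,120,50,70,k)
t=np.linspace(0,2*np.pi,60)
def draw(x,y,z,R,col):
    p=proj('scene',np.c_[x+R*np.cos(t),y+R*np.sin(t),0*t+z]);p=((p-[295,120]+.5)*k-.5).astype(int);cv2.polylines(c,[p],True,col,1)
draw(.529,.108,.255,.025,(0,255,0));draw(.529,.108,.255,.017,(0,255,0));draw(.529,.108,.15,.022,(0,255,255));draw(.529,.108,.235,.025,(255,255,0))
draw(.529,.108,.0,.038,(0,255,255))
a=cv2.imread('pics/top0.png');A=crop(a,250,195,50,40,k)
def drawA(x,y,z,R,col):
    p=proj('top',np.c_[x+R*np.cos(t),y+R*np.sin(t),0*t+z]);p=((p-[250,195]+.5)*k-.5).astype(int);cv2.polylines(A,[p],True,col,1)
drawA(.529,.108,.15,.022,(0,255,0));drawA(.529,.108,.003,.038,(0,255,0))
o=np.zeros((560,800,3),np.uint8);o[:,:400]=c;o[:320,400:]=A;cv2.imwrite('pics/c4.png',o)
E
```

```text
[0.5323857  0.10864291 0.2545    ] [0.52966791 0.10752909 0.15      ] [3.38569642e-03 6.42912310e-04 5.55111512e-17]
```

View pics/c4.png

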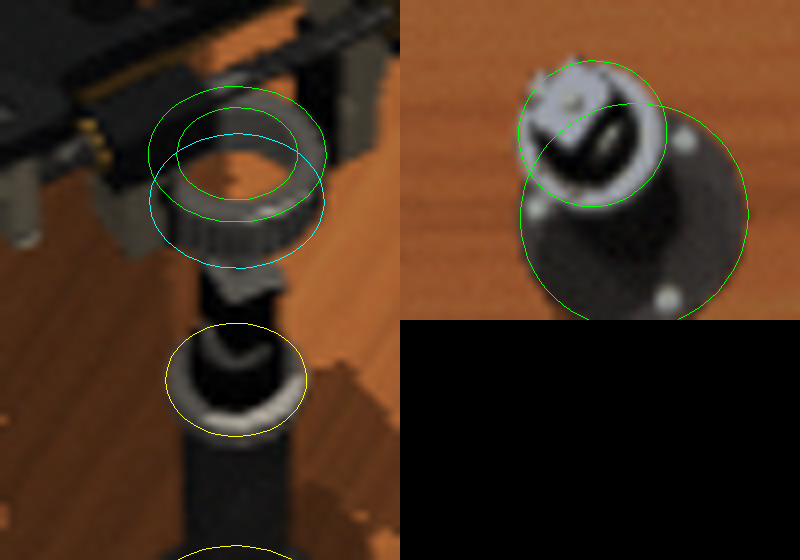

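The monopod outline fits well, and the collar bore matches the prediction to about 1 mm. I'll lower it to just above the neck.

```bash
python3 -m pendant '[[0,0,15,0,0,0],[0,0,30,0,0,0],[0,0,45,0,0,0],[0,0,58,0,0,0],[0,0,65,0,0,0],[0,0,65,0,0,0],[0,0,65,0,0,0]]'; python3 -m pendant '[[0,0,2,0,0,0],[0,0,4,0,0,0],[0,0,6,0,0,0],[0,0,8,0,0,0],[0,0,8,0,0,0]]'; python3 - <<'E'
from h import *
b=r.capture('scene')[:,:,::-1];cv2.imwrite('pics/c5.png',crop(b,290,130,60,60,9))
E
```

```text
time_s: 7.7
tcp_pos: [0.5294, 0.1083, 0.193]
eef_rot: [-180.0, -0.0, -32.0]
contact_force: [1.0, -0.8, -0.4]
gripper_width: 0.0503
gripper_force: 20.0
time_s: 8.32
tcp_pos: [0.5289, 0.1081, 0.1844]
eef_rot: [180.0, 0.0, -32.0]
contact_force: [0.5, -0.1, -0.9]
gripper_width: 0.0498
gripper_force: 20.0
```

View pics/c5.png

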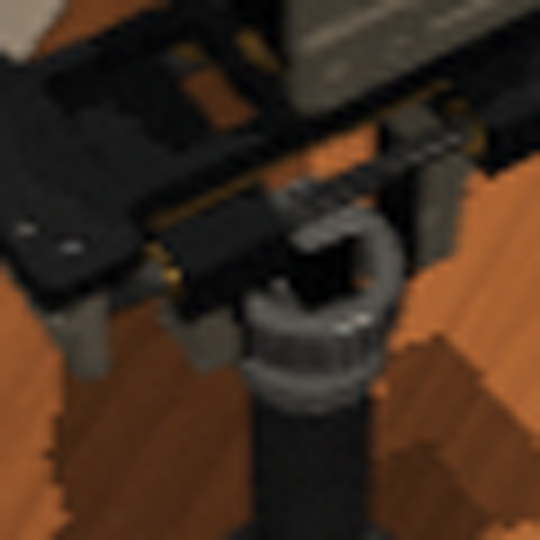

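The collar has started over the neck with no force showing. I'll continue down.

```bash
python3 -m pendant '[[0,0,2,0,0,0],[0,0,4,0,0,0],[0,0,6,0,0,0],[0,0,8,0,0,0],[0,0,10,0,0,0],[0,0,10,0,0,0]]'; python3 -m pendant '[[0,0,0.5,0,0,0],[0,0,1,0,0,0],[0,0,1.5,0,0,0],[0,0,1.5,0,0,0]]';  python3 -m pendant '[[0,0,0.5,0,0,0],[0,0,1,0,0,0],[0,0,1,0,0,0]]'
```

```text
time_s: 9.12
tcp_pos: [0.5289, 0.1081, 0.1743]
eef_rot: [180.0, 0.0, -32.0]
contact_force: [-0.3, 0.2, -2.0]
gripper_width: 0.0502
gripper_force: 20.0
time_s: 9.62
tcp_pos: [0.529, 0.1082, 0.173]
eef_rot: [180.0, 0.0, -32.0]
contact_force: [-0.1, -0.5, -1.0]
gripper_width: 0.05
gripper_force: 20.0
time_s: 10.0
tcp_pos: [0.5291, 0.1082, 0.1726]
eef_rot: [-180.0, -0.0, -32.0]
contact_force: [-3.0, -0.4, 5.9]
gripper_width: 0.05
gripper_force: 20.0
```

```bash
python3 -m pendant '[[0,0,0,0,0,0],[0,0,0,0,0,0],[0,0,0,0,0,0],[0,0,0,0,0,0],[0,0,0,0,0,0],[0,0,0,0,0,0]]' 80; python3 -m pendant '[[0,0,-10,0,0,0],[0,0,-20,0,0,0],[0,0,-20,0,0,0],[0,0,-20,0,0,0]]'; python3 - <<'E'
from h import *
a=r.capture('top')[:,:,::-1];b=r.capture('scene')[:,:,::-1]
cv2.imwrite('pics/c6.png',crop(b,290,130,60,60,9))
E
```

```text
time_s: 10.75
tcp_pos: [0.529, 0.1082, 0.172]
eef_rot: [180.0, -0.0, -32.0]
contact_force: [0.7, 0.2, 0.6]
gripper_width: 0.0799
gripper_force: 0.0
time_s: 11.25
tcp_pos: [0.529, 0.1082, 0.1922]
eef_rot: [-180.0, -0.0, -32.0]
contact_force: [-0.4, -0.7, -1.0]
gripper_width: 0.0802
gripper_force: 0.0
```

View pics/c6.png

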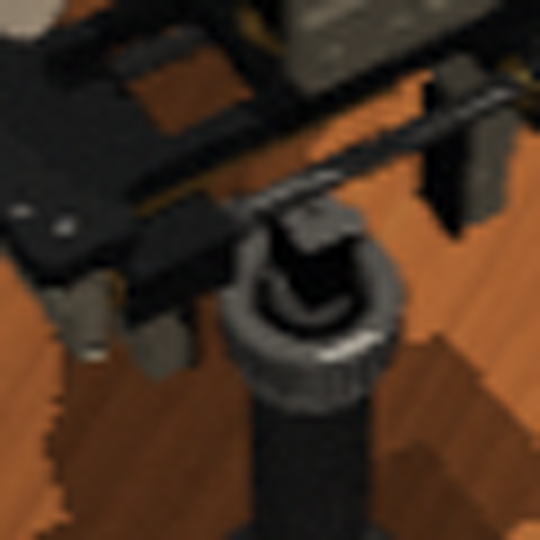

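The collar sits flat on the shoulder. Next I'll squeeze the head.

```bash
python3 -m pendant '[[0,0,0,0,0,0],[0,0,0,0,0,0],[0,0,0,0,0,0],[0,0,0,0,0,0],[0,0,0,0,0,0],[0,0,0,0,0,0],[0,0,0,0,0,0],[0,0,0,0,0,0],[0,0,0,0,0,0],[0,0,0,0,0,0]]' 5 25
```

```text
time_s: 12.6
tcp_pos: [0.5293, 0.1085, 0.1921]
eef_rot: [-180.0, -0.0, -32.0]
contact_force: [1.4, 4.4, -0.8]
gripper_width: 0.0199
gripper_force: 25.0
```

```bash
python3 -m pendant '[[0,0,-2,0,0,0],[0,0,-5,0,0,0],[0,0,-9,0,0,0],[0,0,-14,0,0,0],[0,0,-14,0,0,0]]'; python3 -c "
from h import *
print(r.get_state()['moment'])"
```

```text
time_s: 13.22
tcp_pos: [0.5292, 0.1085, 0.2063]
eef_rot: [-180.0, -0.0, -32.0]
contact_force: [1.7, 5.3, -1.4]
gripper_width: 0.0193
gripper_force: 25.0
[ 1.80198046 -0.39905188  0.03541164]
```

```bash
python3 -m pendant '[[0,0,-6,0,0,0],[0,0,-14,0,0,0],[0,0,-24,0,0,0],[0,0,-34,0,0,0],[0,0,-44,0,0,0],[0,0,-54,0,0,0],[0,0,-64,0,0,0],[0,0,-74,0,0,0],[0,0,-83,0,0,0],[0,0,-90,0,0,0],[0,0,-94,0,0,0],[0,0,-95,0,0,0],[0,0,-95,0,0,0],[0,0,-95,0,0,0]]'; python3 - <<'E'
from h import *
b=r.capture('scene')[:,:,::-1];cv2.imwrite('pics/c7.png',crop(b,280,90,80,100,6))
E
```

```text
time_s: 14.98
tcp_pos: [0.5292, 0.1085, 0.3008]
eef_rot: [-180.0, 0.0, -32.0]
contact_force: [2.6, 5.0, -1.9]
gripper_width: 0.0197
gripper_force: 25.0
```

View pics/c7.png

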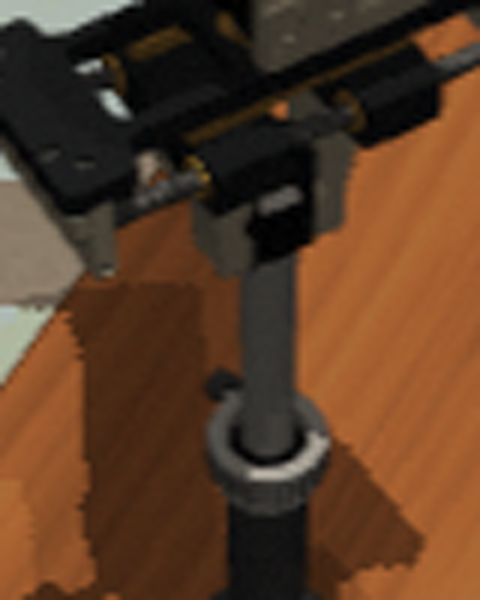

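The column is out, with the collar flat on the shoulder. I'll nudge up to feel the hard stop.

```bash
python3 -m pendant '[[0,0,-0.7,0,0,0],[0,0,-1.4,0,0,0],[0,0,-1.4,0,0,0],[0,0,-1.4,0,0,0]]'; python3 -m pendant '[[0,0,-0.6,0,0,0],[0,0,-0.6,0,0,0],[0,0,-0.6,0,0,0],[0,0,-0.6,0,0,0]]'
```

```text
time_s: 15.52
tcp_pos: [0.5292, 0.1085, 0.302]
eef_rot: [-180.0, 0.0, -32.0]
contact_force: [3.1, 4.8, -3.2]
gripper_width: 0.02
gripper_force: 25.0
time_s: 16.02
tcp_pos: [0.5292, 0.1085, 0.3022]
eef_rot: [-180.0, 0.0, -32.0]
contact_force: [4.2, 5.0, -5.1]
gripper_width: 0.0196
gripper_force: 25.0
```

```bash
python3 -c "
from plant import r
print(r.close_job())"
```

```text
the job is handed in; nothing more can be done
None
```

The job is handed in, with no verdict returned: the collar sits flat on the shoulder and is let go, and the gripper holds the column at its second stop (about 110 mm up) with the button squeezed in at 25 N.

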